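Hang the spice caddy on the slotted stand

ROBOT

A 6-joint arm with a two-finger parallel gripper is mounted at the origin on the work surface. World frame = base frame: x ahead of the robot, y to its left, z up, the work surface at z = 0. Lengths are in m, angles in rad, forces in N, time in s.
With the tool pointing down it reaches from about 0.375 to 0.975 m from the base axis. Payload 3.8 kg.
Tool frame: the origin (TCP) lies midway between the tips of the shut fingers; the grasp point (between the pads) lies 19 mm behind it; z points along the fingers, y is the line along which they close (so a half turn about z gives the same grasp; the last joint's range is limited). The gripper opens to 85 mm and grips with 20 to 120 N. Pads are 22 mm wide; open, the fingers measure 114 mm over their backs; the gripper's body (76 mm by 85 mm) begins 54 mm behind the grasp point. The pads swing forward as they close: fully open they stand 13 mm farther back than shut.
Start: joints at [1.223, 0.264, 1.604, -0, 1.274, -0.037], TCP at [0.206, 0.643, 0.231] pointing down, gripper open.
Joint ranges: [-2.63, 2.63], [-0.94, 2.18], [0.31, 2.57], [-1.31, 4.45], [0, 2.66], [-2.55, 2.55]. Speed limits (rad/s): [2.57, 2.57, 3.14, 3.14, 3.14, 3.14].

INTERFACE

Orientations are given as a rotation vector (axis times angle).
In Python, from workcell import bot gives the robot as it stands.
- The arm moves only by the tool step_arm, never from a script. Its argument "motion" is a list of rows, each a list of 5 numbers: the finger opening in cm, from 0 to 8.54, then the shift along the tool's x, y, z in cm, then the turn about the tool's z in degrees. In form: [[claw, dx, dy, dz, twist], ...]. A call has 1 to 20 rows; each row is the pose to reach, as a shift and turn from the pose commanded when the call began, along the tool's axes at that moment; what a row does not reach only later rows make up. A row lasts 1/10 s, in which the tool goes at most 50 mm and 8.59 degrees, less where a joint would pass 70% of its speed; a pose out of reach is approached as far as the arm can. A call with a gripper value outside its range is refused whole. The fingers move at their own pace and stop on an object; "force" is the grip in N (left out, the last holds). Time passes only in rows, so rows that repeat a pose let the fingers close. It gives the time, the measured TCP pose, the force, the opening and the grip force at its end, in the units of the state.
- bot.read_state(): the state, without advancing time (a new reading comes with each control period).
- bot.read_camera(name): name is "side" or "top"; returns (picture, depth): 384x512x3 uint8, red, green, blue; 384x512 float32, m along the optical axis (not along the pixel's ray), 0 where there is no reading.
- bot.calibration(name): a dict with "mtx" (3x3 intrinsics, pixels), "k1" (the pictures are not rectified: a ray, as slopes to the right and down, at radius r is drawn at 1 + k1 r^2 times it, then the intrinsics apply), "origin" and "orientation" of the camera in the world. Camera axes: x right, y up, looking along -z (the intrinsics and any distortion apply to the point x, -y, -z); pixel columns grow to the right and rows downward; lengths in m; the calibration is good to about 2 mm. A picture is of the moment at which its call begins. calibration takes no time and is no camera call.
- bot.finish_job(): hands the job in; it is judged then, once.
The state is a dict: "time": time; "q": joint angles; "joint_vel": joint speeds; "joint_torque": joint torques, N m; "tool_pos": TCP position; "tcp_rot": TCP orientation; "wrist_force": force on the tool from outside, world axes, zero at the start; "torque": the same for the moment, N m; "width": opening from 0.0 (shut) to 1.0 (fully open); "grip_force": force on a finger pad.
Only numpy, scipy, OpenCV 4.12 (cv2) and the standard library are available. Lean on these libraries where they do the work, as an engineer would, in place of code of your own. Each camera call takes 0.05 s, during which the arm holds its last target. There are 200 camera calls.

TASK

Pick up the spice caddy and hang it on the counter stand: hook both tabs on its back into the two slots of the upright strip, then press it down until it locks fully home, and let go so that it hangs there upright. Feel your way in gently, never forcing the caddy against the stand, and leave the mill, the bowl and the peppers where they are.

Things in the scene. Friction and masses are not known exactly. Their poses are not given: they have to be found in the camera images.
- caddy: Spice caddy: narrow open-topped aluminium box, 110 mm long (x), 50 wide (y), 80 high, walls 4 mm, its back end wall (+x) 85 high; 0.28 to 0.46 kg. Starts upright on the counter, left or right of the stand. Origin: centre of its underside, z up. Grip it from above across its 50 mm width. Two steel tabs on its back face (x = 55 mm), one above the other at y = 0.
- hook (a point): On the caddy's back face under the upper tab's neck: x 55, y 0, z 70 mm in the caddy's frame, same axes. Each tab is 6 mm wide and an upside-down L: a neck 8 mm high, 7 mm long, straight out; then a prong 6 mm thick that hangs 14 mm below the neck's underside (tab 22 mm high in all). The lower tab is the same, neck underside at z 25 mm.
- prong (a point): Lower end of the caddy's upper prong: x 65, y 0, z 56 mm in the caddy's frame, same axes (the lower prong ends at z 11 mm). Prongs span x = 62 to 68 mm. Across the back of the upper prong only, centred 4 mm above its end, runs a small round ridge 6 mm wide, out to x = 71 mm: the foremost part of the caddy, and what the latch snaps over. The caddy can tip a little in the fingers when its tabs are pushed.
- stand: Fixed stand. Origin: on the counter straight below the strip's front face; x points level into the strip (the way the tabs go in), y left along its face, z up. Steel base plate 12 mm thick, x -35 to 115, y -80 to 80 mm; two 14 mm posts at x 22, y +-72 mm; crossbars behind an upright aluminium strip 80 mm wide, 4 thick, z 45 to 183 mm, front face at x 0. Highest point 185 mm.
- seat (a point): On the stand: x 0, y 0, z 140 mm in its frame, same axes. The strip has two slots, one above the other, each 9 mm wide and 30 high: z 140 to 170 and z 95 to 125 mm. Home: necks rest on the slots' lower ends, prongs behind the strip, the hook point at this height and in the strip's front plane (3 mm play), the caddy's underside 70 mm above the counter.
- entry (a point): On the stand: x 0, y 0, z 158 mm, same axes: height of the hook point at which tabs go in (+-4 mm; caddy's underside 88 mm up), caddy pointing along the stand's x. CAUTION: the strip with its slots is clamped up to 15 mm left or right (y) of here, differently each time and NOT in the reported poses: see it, or feel for it by touching or sliding the tabs lightly on the face.
- latch (a point): Spring-loaded roller latch behind the upper slot: on the stand at x 12, y 0, z 136 mm, same axes (it shifts sideways with the strip). Once the tabs are right in, the caddy goes straight down 18 mm to its home; over the last 14 mm the upper prong pushes the roller back, taking some 8 to 15 N downwards, until it snaps over the ridge. Right after that comes a hard stop, home.
- mill: Wooden pepper mill, 58 mm across, 155 mm high, standing on the counter to the other side of the caddy. Origin: centre of its underside. Leave alone.
- bowl: White ceramic bowl of sliced peppers, 170 mm across, 75 mm high. Origin: centre of its underside. Leave alone.
- pepper_a: Yellow bell pepper, about 80 mm across, 85 mm high, standing on the 16 mm thick chopping board. Origin: centre of its underside. Leave alone.
- pepper_b: Green bell pepper, same size, standing on the chopping board. Origin: centre of its underside. Leave alone.
Things that resemble listed ones, but are neither listed nor needed, are in the scene too. What is meant by the caddy is not purple or turquoise, and is the smaller of those in its own colour.

How it is judged:
On the way:
1. both tabs are through the slots, the caddy still above its home (x of hook in the frame of stand between -0.007 and 0.004 m and z of hook in the frame of stand between 0.145 and 0.166 m and angle between the x axis of caddy and the x axis of stand, either way round below 0.15 rad), for 0.1 s.
At the end, for the whole second after the job is handed in: The caddy hangs locked on the strip, released and at rest: its hook point within 3 mm above (4 mm below) the seat height and within 6 mm of the strip's front plane, upright within 0.1 rad and pointing along the stand's x within 0.15 rad (z of hook in the frame of stand between 0.136 and 0.143 m and x of hook in the frame of stand between -0.006 and 0.003 m and angle between caddy's own z axis and vertical below 0.1 rad and angle between the x axis of caddy and the x axis of stand, either way round below 0.15 rad and linear speed of caddy below 0.02 m/s); the robot touches nothing.
It fails at once if the caddy is pressed against the stand with more than 60 N (contact force between caddy and stand above 60 N).
It fails at once if the mill, the bowl or a pepper is moved by more than 20 mm (distance of any of mill, bowl, pepper_a, pepper_b from where it was at the start of the episode above 0.02 m).
It also fails if it takes over 72 s, if anything falls off the work surface, if the arm or the gripper's body presses on something with over 40 N, if the wrist force passes 120 N, or if a joint passes its speed limit or range.

## Working session

There is one attempt and no reset: what is moved stays moved. The work goes in short steps, Python scripts to look and compute and a tool call to move; the robot and the scene stay as the last step left them, time stands still between calls to the robot, and variables do not carry over. Pictures are saved under pics/ and viewed, at most 10 in all, crops included, and the job is handed in when it is done.

Besides the shell and the picture viewer there is one more tool, called after "Call:" as name([rows], argument=value, ...), one row to a line, values as JSON. step_arm: Moves the arm, as the interface text tells. Its arguments: {"type":"object","properties":{"motion":{"type":"array","items":{"type":"array","items":{"type":"number"}}},"force":{"type":"number"}},"required":["motion"]}

```bash
mkdir -p pics; cat > h.py <<'E'
import numpy as np, cv2
from scipy.spatial.transform import Rotation as R
from workcell import bot
def cam(n):
    im,d=bot.read_camera(n); np.savez('%s.npz'%n,im=im,d=d); return im,d
def cloud(n,d):
    c=bot.calibration(n); K=np.array(c['mtx']); k=c['k1']
    h,w=d.shape; u,v=np.meshgrid(np.arange(w),np.arange(h))
    x=(u-K[0,2])/K[0,0]; y=(v-K[1,2])/K[1,1]
    rd=np.hypot(x,y); r=rd.copy()
    for _ in range(10): r=rd/(1+k*r*r)
    s=np.where(rd>0,r/np.maximum(rd,1e-9),1); x=x*s;y=y*s
    P=np.stack([x*d,-y*d,-d],-1)
    o=np.array(c['orientation']); M=o if o.shape==(3,3) else R.from_rotvec(o).as_matrix()
    W=P@M.T+np.array(c['origin']); W[d==0]=np.nan
    return W
E
python3 - <<'E'
from h import *
ims=[]
for n in('side','top'):
    im,d=cam(n); cv2.imwrite('pics/%s0.png'%n,cv2.resize(im[:,:,::-1],(800,600),interpolation=cv2.INTER_CUBIC)); c=bot.calibration(n); print(n,c)
print(bot.read_state())
E
```

```text
side {'mtx': array([[417.24150319,   0.        , 259.00026998],
       [  0.        , 417.24150319, 190.99548278],
       [  0.        ,   0.        ,   1.        ]]), 'k1': -0.13419375210741893, 'origin': array([ 0.31489613, -1.14147293,  1.02545387]), 'orientation': array([ 0.90950047, -0.05636698, -0.12908192])}
top {'mtx': array([[392.97383356,   0.        , 252.08374652],
       [  0.        , 392.97383356, 192.47236457],
       [  0.        ,   0.        ,   1.        ]]), 'k1': 0.03843181960303663, 'origin': array([0.257916  , 0.01169385, 1.40908361]), 'orientation': array([ 0.1319988 , -0.12335345, -1.5884119 ])}
{'time': 0.1, 'q': array([ 1.22310401e+00,  2.64633073e-01,  1.60531265e+00,  1.52217990e-05,
        1.27370296e+00, -3.69241086e-02]), 'joint_vel': array([-8.03163186e-05, -2.98832379e-04, -3.83959194e-03, -5.82346299e-04,
       -1.96876279e-03,  1.60816070e-03]), 'joint_torque': array([ 8.61113622e-04, -5.16711760e+01, -3.68590772e+01,  9.45328952e-05,
        6.13498254e-03,  5.61770577e-06]), 'tool_pos': array([0.20618295, 0.64200658, 0.23007607]), 'tcp_rot': array([-0.48613525, -3.10333825,  0.00316528]), 'wrist_force': array([-0.13902362,  0.97747044, -0.40458059]), 'torque': array([ 0.01991461, -0.00091631,  0.04597482]), 'grip_force': 0.0, 'width': 1.0032267915945539}
```

View pics/side0.png

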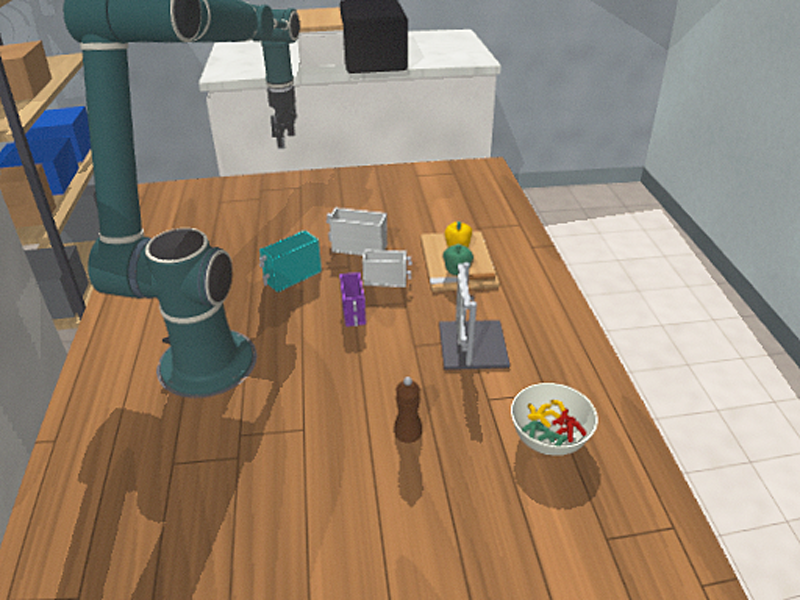

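View pics/top0.png

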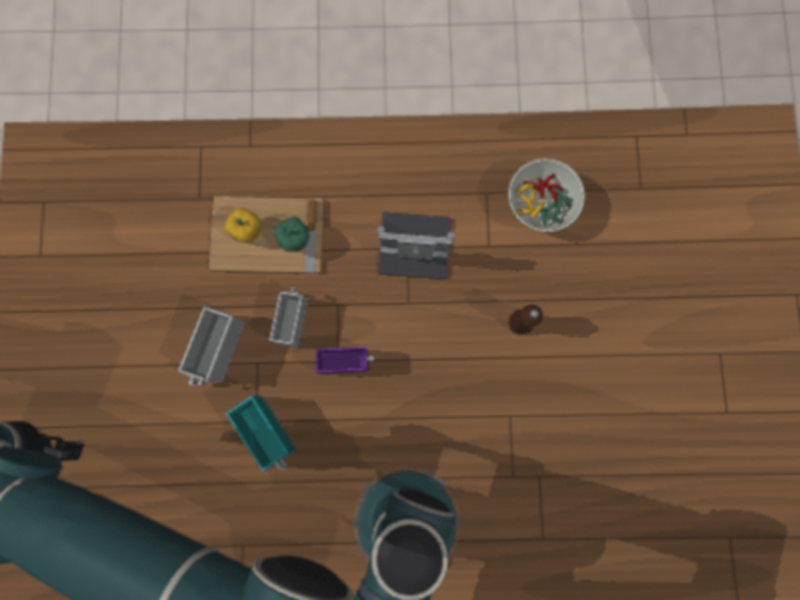

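The first pictures show two grey boxes. One is large, at top (211,346) and side (357,232). The other is smaller, at top (289,318) and side (386,268). The remaining two boxes are purple (343,360) and turquoise (261,432). The small grey one, tabs facing the stand side, fits the description. I'll confirm it in an enlarged crop and measure.

```bash
cat > m.py <<'E'
from h import *
T=np.load('top.npz');S=np.load('side.npz')
Wt=cloud('top',T['d']);Ws=cloud('side',S['d'])
def sel(W,lo,hi): 
    m=np.all((W>lo)&(W<hi),-1); return W[m]
# pixels of the caddy
u,v=int(289*.64),int(318*.64); print('caddy px top',Wt[v,u])
print('stand px',Wt[int(245*.64),int(415*.64)], 'mill',Wt[int(315*.64),int(530*.64)],'table z',Wt[250,350],Ws[350,300])
c=Wt[v,u]
for n,W in(('top',Wt),('side',Ws)):
    p=sel(W,[c[0]-.09,c[1]-.06,.07],[c[0]+.09,c[1]+.06,.1])
    r=cv2.minAreaRect(p[:,:2].astype(np.float32)*1000); print(n,len(p),r,p.min(0),p.max(0),np.median(p[:,2]))
s=Wt[int(245*.64),int(415*.64)]
for n,W in(('top',Wt),('side',Ws)):
    p=sel(W,[s[0]-.1,s[1]-.12,.006],[s[0]+.1,s[1]+.12,.025])
    if len(p): print(n,'base',len(p),cv2.minAreaRect(p[:,:2].astype(np.float32)*1000),np.median(p[:,2]))
    p=sel(W,[s[0]-.1,s[1]-.12,.165],[s[0]+.1,s[1]+.12,.2])
    if len(p): print(n,'top',len(p),cv2.minAreaRect(p[:,:2].astype(np.float32)*1000),p.min(0),p.max(0))
a=cv2.resize(T['im'][165:240,110:220,::-1],(600,409),interpolation=cv2.INTER_CUBIC)
b=cv2.resize(T['im'][125:185,230:300,::-1],(400,343),interpolation=cv2.INTER_CUBIC)
e=cv2.resize(S['im'][125:245,200:330,::-1],(650,600),interpolation=cv2.INTER_CUBIC)
cv2.imwrite('pics/crop_top.png',np.hstack([cv2.resize(a,(450,307)),cv2.resize(b,(350,307))]));cv2.imwrite('pics/crop_side.png',e)
E
python3 m.py
```

```text
caddy px top [ 0.45539886  0.26423779 -0.00079967]
stand px [ 0.58013569 -0.02806082  0.16758282] mill [ 0.43087577 -0.26469119  0.14274247] table z [ 0.27509848 -0.3255476  -0.00493745] [ 0.50200928 -0.5505019   0.00359261]
top 150 ((450.4635009765625, 252.77212524414062), (54.869319915771484, 123.34769439697266), 78.61424255371094) [0.38605512 0.21887069 0.07005186] [0.5110071  0.29064784 0.08864291] 0.078645630874571
side 132 ((451.7879638671875, 252.10154724121094), (65.64209747314453, 119.58397674560547), 80.97791290283203) [0.38867249 0.21335905 0.07020338] [0.51022097 0.29131036 0.08435652] 0.07604402705629831
top base 1017 ((582.4435424804688, -28.415863037109375), (195.17637634277344, 239.3340301513672), 0.025012705475091934) 0.011110260835495156
top top 275 ((591.9830322265625, -30.772743225097656), (155.95799255371094, 27.77894401550293), 83.6950912475586) [ 0.57522405 -0.10898972  0.16522967] [0.61380053 0.04603033 0.18902886]
side base 970 ((580.5198974609375, -32.901161193847656), (207.4008026123047, 198.87562561035156), 89.64625549316406) 0.013219015960844849
side top 183 ((592.5270385742188, -30.5185546875), (158.07110595703125, 29.85012435913086), 84.46517944335938) [ 0.57619429 -0.11016414  0.16512411] [0.61410344 0.04733783 0.19008746]
```

View pics/crop_top.png

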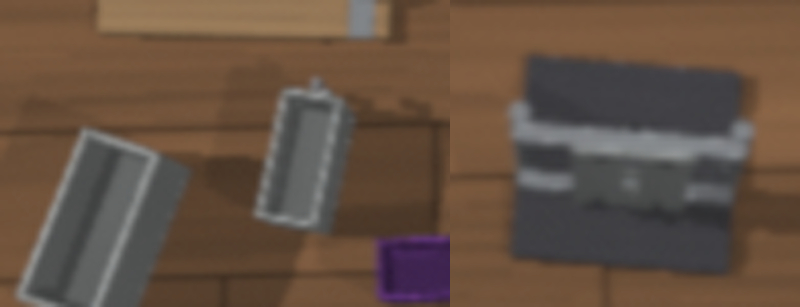

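View pics/crop_side.png

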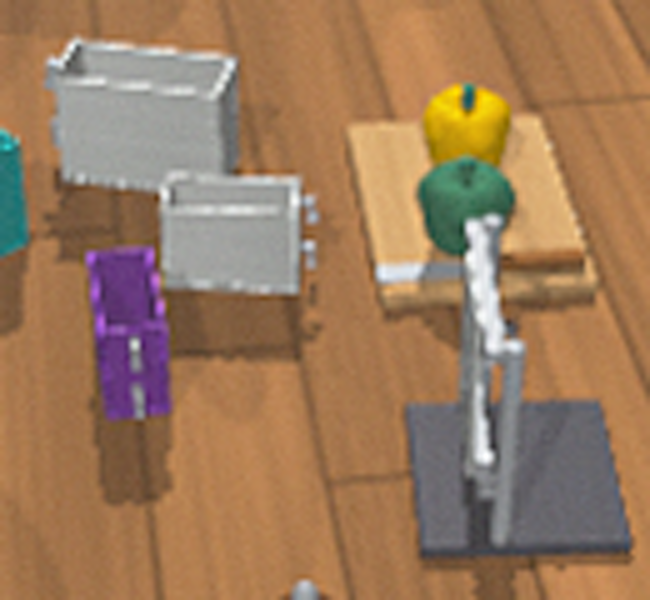

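The crops confirm the choice. The small grey caddy at crop_top (305,155) has its two tabs on the far (+x) end at (316,85). The big grey decoy is to its left, at (90,220). The strip is the grey-green plate at (633,180) between the posts at (520,115) and (742,130). Next I'll fit precise poses.

```bash
cat >> h.py <<'E'
def proj(n,P):
    c=bot.calibration(n);M=R.from_rotvec(c['orientation']).as_matrix()
    p=(np.atleast_2d(P)-c['origin'])@M; x=p[:,0]/-p[:,2]; y=-p[:,1]/-p[:,2]
    f=1+c['k1']*(x*x+y*y); K=c['mtx']
    return np.c_[K[0,0]*x*f+K[0,2],K[1,1]*y*f+K[1,2]]
def plane(n,uv,pt,nrm):
    """rays through pixels uv met with a plane"""
    c=bot.calibration(n);M=R.from_rotvec(c['orientation']).as_matrix();K=c['mtx']
    d=(np.atleast_2d(uv)-[K[0,2],K[1,2]])/[K[0,0],K[1,1]]
    rd=np.linalg.norm(d,axis=1,keepdims=True);r=rd.copy()
    for _ in range(10): r=rd/(1+c['k1']*r*r)
    d=d/(1+c['k1']*r*r); D=np.c_[d[:,0],-d[:,1],-np.ones(len(d))]@M.T
    t=((np.array(pt)-c['origin'])@nrm)/(D@nrm); return c['origin']+D*t[:,None]
E
cat > m2.py <<'E'
from h import *
T=np.load('top.npz');S=np.load('side.npz');im=T['im']
W=cloud('top',T['d']);Z=np.array([0,0,1.])
# base plate: dark pixels
box=np.zeros(im.shape[:2],bool);box[130:184,238:295]=1
dark=box&(im.max(-1)<95)&(np.abs(W[...,2]-.012)<.02)
dark=cv2.morphologyEx(dark.astype(np.uint8),cv2.MORPH_OPEN,np.ones((3,3)))
uv=np.argwhere(dark)[:,::-1].astype(float)
P=plane('top',uv,[0,0,.012],Z)
print('plate',cv2.minAreaRect(P[:,:2].astype(np.float32)*1000), len(P))
# strip face + posts: all stand points with z>0.05 in both
from scipy.optimize import least_squares
for n,D in(('top',T),('side',S)):
    Wn=cloud(n,D['d']);m=np.all((Wn>[.53,-.13,.05])&(Wn<[.65,.07,.2]),-1);p=Wn[m]
    np.save('st_%s.npy'%n,p); print(n,len(p))
# caddy: clouds vs box model, rim
def res(t,P):
    c,s=np.cos(t[2]),np.sin(t[2]);d=P[:,:2]-t[:2];x=d[:,0]*c+d[:,1]*s;y=-d[:,0]*s+d[:,1]*c
    q=np.abs(np.c_[x,y])-[.053,.023]   # mid wall
    o=np.where((q>0).all(1),np.hypot(q[:,0],q[:,1]),np.where(q.max(1)>0,q.max(1),-q.max(1)))
    return o
for n,D in(('top',T),('side',S)):
    Wn=cloud(n,D['d']);m=np.all((Wn>[.37,.2,.066])&(Wn<[.505,.31,.095]),-1);P=Wn[m]
    b=None
    for a in np.deg2rad([-20,-15,-10,-5]):
        r=least_squares(res,[.448,.253,a],args=(P,),loss='soft_l1',f_scale=.003)
        if b is None or r.cost<b.cost:b=r
    print(n,len(P),b.x,np.rad2deg(b.x[2]),b.cost,np.median(np.abs(b.fun)))
E
python3 m2.py
```

```text
plate ((615.83349609375, -46.173377990722656), (190.6546630859375, 152.6031036376953), 83.86205291748047) 1269
top 602
side 484
top 174 [ 0.4439156   0.25372873 -0.19928789] -11.418355276968 0.0003315556453283598 0.0014493836141604415
side 168 [ 0.44781207  0.25050118 -0.20800311] -11.917700604023008 0.0005544031851510374 0.0017721533110594302
```

```bash
cat > m3.py <<'E'
from h import *
Z=np.array([0,0,1.])
f=lambda q:np.c_[230+(np.array(q)[:,0]-450)/5-.4,125+np.array(q)[:,1]/5.117-.4]
c=plane('top',f([(527,57),(742,72),(729,271),(513,258)]),[0,0,.012],Z)[:,:2]
print('plate corners',c.round(4).tolist())
fl,fr,nr,nl=c
print('sizes',[np.linalg.norm(a-b).round(4) for a,b in((fl,fr),(nl,nr),(fl,nl),(fr,nr))])
ax=((fl+fr)-(nl+nr))/2; ay=((fl+nl)-(fr+nr))/2
print('yaws',np.rad2deg([np.arctan2(ax[1],ax[0]),np.arctan2(-ay[0],ay[1])]))
ctr=c.mean(0)
p=np.vstack([np.load('st_top.npy'),np.load('st_side.npy')])
for yaw in np.deg2rad([-4.,-5,-6]):
    o=ctr-.04*np.array([np.cos(yaw),np.sin(yaw)])
    d=p[:,:2]-o; x=d[:,0]*np.cos(yaw)+d[:,1]*np.sin(yaw); y=-d[:,0]*np.sin(yaw)+d[:,1]*np.cos(yaw)
    print(np.rad2deg(yaw),'origin',o.round(4),'y range',np.percentile(y,[.3,1,99,99.7]).round(4))
    for lo in np.arange(-.08,.08,.01):
        m=(y>lo)&(y<lo+.01);print('%.3f'%lo,m.sum(),np.percentile(x[m],[5,25,50,75,95]).round(3),p[m,2].min().round(3),p[m,2].max().round(3)) if yaw==np.deg2rad(-5.) else 0
E
python3 m3.py
```

```text
plate corners [[0.699, 0.0387], [0.6841, -0.1193], [0.5385, -0.1048], [0.5514, 0.0515]]
sizes [np.float64(0.1587), np.float64(0.1568), np.float64(0.1481), np.float64(0.1463)]
yaws [-5.32815588 -5.0548294 ]
-4.0 origin [ 0.5783 -0.0307] y range [-0.0786 -0.0778  0.0753  0.0783]
-5.0 origin [ 0.5784 -0.03  ] y range [-0.0789 -0.0781  0.0751  0.078 ]
-0.080 177 [0.007 0.015 0.019 0.023 0.027] 0.051 0.189
-0.070 60 [0.004 0.008 0.013 0.016 0.025] 0.058 0.19
-0.060 40 [0.004 0.006 0.009 0.012 0.015] 0.053 0.188
-0.050 66 [0.    0.002 0.005 0.011 0.014] 0.055 0.188
-0.040 82 [0.    0.001 0.002 0.004 0.013] 0.053 0.189
-0.030 71 [-0.001  0.001  0.001  0.006  0.014] 0.053 0.189
-0.020 71 [0.    0.001 0.002 0.012 0.031] 0.058 0.186
-0.010 71 [0.    0.001 0.005 0.013 0.032] 0.057 0.185
-0.000 75 [0.001 0.001 0.002 0.011 0.032] 0.056 0.186
0.010 65 [0.    0.001 0.002 0.011 0.031] 0.052 0.185
0.020 62 [0.001 0.002 0.002 0.009 0.016] 0.06 0.185
0.030 55 [0.001 0.002 0.003 0.009 0.016] 0.053 0.185
0.040 33 [0.005 0.007 0.009 0.013 0.016] 0.05 0.188
0.050 33 [0.006 0.007 0.011 0.015 0.018] 0.054 0.187
0.060 74 [0.007 0.014 0.019 0.026 0.029] 0.05 0.188
0.070 48 [0.007 0.013 0.018 0.022 0.028] 0.055 0.188
-6.000000000000001 origin [ 0.5785 -0.0293] y range [-0.0792 -0.0784  0.0746  0.0777]
```

```bash
cat > m4.py <<'E'
from h import *
yaw=np.deg2rad(-5.2);o=np.array([.5784,-.0300])
for n in('top','side'):
    p=np.load('st_%s.npy'%n);d=p[:,:2]-o; x=d[:,0]*np.cos(yaw)+d[:,1]*np.sin(yaw); y=-d[:,0]*np.sin(yaw)+d[:,1]*np.cos(yaw)
    m=(abs(x-.001)<.004)&(abs(y)<.06);k=np.polyfit(y[m],x[m],1)
    print(n,m.sum(),'face slope deg',np.rad2deg(k[0]),'x0',k[1],'y ext',np.sort(y[m])[[0,3,6,-7,-4,-1]].round(4))
T=np.load('top.npz')['im'].astype(float)
# brightness across the strip at several heights on the front face
rot=np.array([[np.cos(yaw),-np.sin(yaw)],[np.sin(yaw),np.cos(yaw)]])
ys=np.arange(-.07,.0701,.002)
for nm in('top','side'):
  I=np.load(nm+'.npz')['im'].astype(np.float32).mean(-1)
  for z in(.06,.08,.11,.13,.155,.175,.18):
    q=np.array([0.001,0])[None]*np.ones((len(ys),1));q[:,1]=ys
    P=np.c_[q@rot.T+o,np.full(len(ys),z)];uv=proj(nm,P).astype(np.float32)
    v=cv2.remap(I,uv[:,0].reshape(1,-1),uv[:,1].reshape(1,-1),cv2.INTER_LINEAR)[0]
    print(nm,z,v.astype(int).tolist())
E
python3 m4.py
```

```text
top 252 face slope deg 0.5448115522143543 x0 0.0016697128313583021 y ext [-0.0592 -0.0464 -0.0425  0.0347  0.0347  0.0455]
side 145 face slope deg -0.6369327283965105 x0 0.0014734046104411215 y ext [-0.0514 -0.0495 -0.0453  0.0341  0.0362  0.0417]
top 0.06 [58, 57, 57, 57, 56, 55, 55, 55, 55, 55, 55, 56, 58, 61, 64, 67, 69, 71, 71, 71, 71, 70, 67, 65, 63, 64, 66, 68, 70, 70, 71, 71, 72, 72, 72, 71, 72, 71, 71, 71, 71, 69, 67, 64, 62, 61, 62, 64, 66, 67, 69, 70, 70, 69, 67, 65, 64, 64, 64, 64, 65, 67, 66, 66, 66, 67, 67, 67, 67, 66, 65]
top 0.08 [78, 81, 82, 81, 80, 80, 80, 80, 80, 82, 83, 86, 91, 92, 92, 86, 80, 77, 75, 75, 75, 75, 74, 74, 73, 73, 73, 73, 73, 74, 76, 78, 80, 81, 80, 79, 78, 76, 75, 75, 75, 74, 74, 72, 71, 72, 72, 72, 73, 73, 73, 73, 73, 74, 77, 80, 83, 87, 91, 96, 97, 97, 95, 95, 95, 94, 94, 92, 91, 89, 86]
top 0.11 [81, 87, 90, 92, 93, 94, 95, 97, 98, 99, 99, 101, 102, 103, 100, 94, 86, 80, 77, 76, 76, 76, 76, 75, 75, 75, 75, 75, 75, 76, 79, 86, 94, 99, 102, 101, 97, 91, 84, 79, 77, 77, 76, 76, 76, 75, 75, 75, 75, 74, 75, 76, 79, 87, 96, 104, 111, 114, 116, 117, 117
[... 3038 characters left out ...]
side 0.175 [129, 125, 123, 121, 129, 135, 141, 147, 154, 153, 149, 146, 141, 137, 133, 128, 124, 124, 127, 128, 128, 127, 122, 122, 127, 130, 132, 132, 131, 130, 128, 126, 125, 122, 121, 119, 115, 113, 109, 111, 119, 125, 128, 127, 126, 125, 126, 126, 127, 129, 130, 131, 129, 127, 116, 102, 93, 83, 72, 61, 61, 65, 69, 71, 71, 72, 71, 72, 73, 72, 70]
side 0.18 [111, 118, 125, 131, 137, 143, 146, 148, 148, 147, 144, 138, 134, 130, 134, 139, 142, 147, 150, 150, 148, 147, 145, 142, 143, 142, 141, 140, 142, 142, 143, 145, 144, 143, 141, 140, 137, 136, 137, 136, 135, 135, 135, 136, 136, 140, 143, 145, 148, 150, 149, 137, 123, 106, 87, 67, 55, 59, 63, 66, 68, 70, 71, 70, 70, 70, 68, 66, 65, 66, 68]
```

```bash
cat >> h.py <<'E'
def go(t,yaw_deg):
    """shift (cm, tool axes) and twist (deg) from the measured pose to TCP t with the tool's -x along yaw"""
    s=bot.read_state();M=R.from_rotvec(s['tcp_rot']).as_matrix()
    d=M.T@(np.array(t)-s['tool_pos'])*100
    cur=np.rad2deg(np.arctan2(-M[1,0],-M[0,0]))
    print('t',round(s['time'],2),'pos',s['tool_pos'].round(4),'yaw',cur.round(2),'tilt',np.rad2deg(np.arccos(-M[2,2])).round(2),'F',s['wrist_force'].round(2),'Tq',s['torque'].round(3),'w',round(s['width'],3),'grip',round(s['grip_force'],1),'q6',s['q'][5].round(2))
    print('move',d.round(2),'twist',round(-(yaw_deg-cur),2))
E
python3 -c "
from h import *
go([.4538,.2504,.20],-11.6); go([.4538,.2504,.040],-11.6)"
```

```text
t 0.1 pos [0.2062 0.642  0.2301] yaw -17.81 tilt 0.12 F [-0.14  0.98 -0.4 ] Tq [ 0.02  -0.001  0.046] w 1.003 grip 0.0 q6 -0.04
move [-35.55 -29.71   3.07] twist -6.21
t 0.1 pos [0.2062 0.642  0.2301] yaw -17.81 tilt 0.12 F [-0.14  0.98 -0.4 ] Tq [ 0.02  -0.001  0.046] w 1.003 grip 0.0 q6 -0.04
move [-35.55 -29.67  19.07] twist -6.21
```

Call:
step_arm([
  [8.5,-35.5,-29.7,3.0,-6.2],
  [8.5,-35.5,-29.7,3.0,-6.2],
  [8.5,-35.5,-29.7,3.0,-6.2],
  [8.5,-35.5,-29.7,3.0,-6.2],
  [8.5,-35.5,-29.7,3.0,-6.2],
  [8.5,-35.5,-29.7,3.0,-6.2],
  [8.5,-35.5,-29.7,3.0,-6.2],
  [8.5,-35.5,-29.7,3.0,-6.2],
  [8.5,-35.5,-29.7,3.0,-6.2],
  [8.5,-35.5,-29.7,3.0,-6.2],
  [8.5,-35.5,-29.7,3.0,-6.2],
  [8.5,-35.5,-29.7,3.0,-6.2],
  [8.5,-35.5,-29.7,3.0,-6.2],
])

```text
time: 1.4
tool_pos: [0.4529, 0.2526, 0.2012]
tcp_rot: [-0.315, -3.125, -0.001]
wrist_force: [0.1, -0.6, -0.6]
width: 0.997
grip_force: 0.0
```

```bash
python3 -c "
from h import *
go([.4538,.2504,.040],-11.6)
im,d=cam('side'); cv2.imwrite('pics/s1.png',cv2.resize(im[80:240,180:340,::-1],(600,600),interpolation=cv2.INTER_CUBIC))"
```

```text
t 1.4 pos [0.4529 0.2526 0.2012] yaw -11.52 tilt 0.04 F [ 0.07 -0.62 -0.62] Tq [ 0.003  0.039 -0.031] w 0.997 grip 0.0 q6 -0.91
move [-0.14 -0.2  16.12] twist 0.08
```

View pics/s1.png

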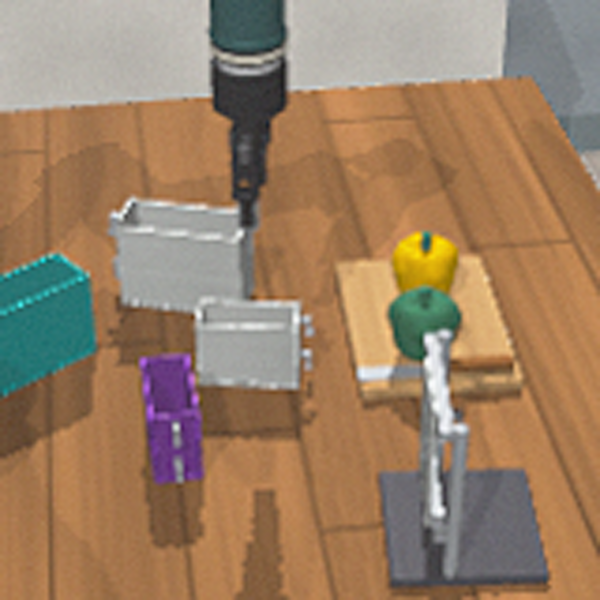

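The view shows the fingers at (248,210), in line above the caddy at (250,340). I'll go down and grip.

Call:
step_arm([
  [8.5,-0.1,-0.2,5,0],
  [8.5,-0.1,-0.2,9,0],
  [8.5,-0.1,-0.2,12,0],
  [8.5,-0.1,-0.2,14,0],
  [8.5,-0.1,-0.2,15,0],
  [8.5,-0.1,-0.2,16.1,0],
  [8.5,-0.1,-0.2,16.1,0],
  [8.5,-0.1,-0.2,16.1,0],
])

```text
time: 2.25
tool_pos: [0.4548, 0.2498, 0.0411]
tcp_rot: [0.317, 3.124, 0.001]
wrist_force: [0.4, 0.1, -0.2]
width: 0.994
grip_force: 0.0
```

Call:
step_arm([
  [4,0,0,0,0],
  [4,0,0,0,0],
  [4,0,0,0,0],
  [4,0,0,0,0],
  [4,0,0,0,0],
  [4,0,0,0,0],
  [4,0,0,0,0],
  [4,0,0,0,0],
], force=40)

```text
time: 3.05
tool_pos: [0.4555, 0.2501, 0.0417]
tcp_rot: [0.318, 3.123, 0.003]
wrist_force: [-0.9, 2.5, 6.4]
width: 0.58
grip_force: 42.8
```

Call:
step_arm([
  [4,0,0,0,0],
  [4,0,0,0,0],
  [4,0,0,0,0],
], force=110)

```text
time: 3.35
tool_pos: [0.4557, 0.2501, 0.0419]
tcp_rot: [0.318, 3.123, 0.003]
wrist_force: [1.0, 2.3, 6.5]
width: 0.57
grip_force: 114.5
```

```bash
python3 -c "
from h import *
go([.40,.15,.20],-5.2)"
```

```text
t 3.35 pos [0.4557 0.2501 0.0419] yaw -11.62 tilt 0.21 F [0.96 2.32 6.47] Tq [0.183 0.087 0.011] w 0.57 grip 114.5 q6 -0.91
move [  3.4  -10.89 -15.84] twist -6.42
```

Call:
step_arm([
  [4,0,0,-1,0],
  [4,0,0,-3,0],
  [4,0,0,-6,0],
  [4,0,0,-9,0],
  [4,0,0,-12,0],
  [4,0,0,-15,0],
  [4,0,0,-16,0],
  [4,0,0,-16,0],
])

```text
time: 4.15
tool_pos: [0.4548, 0.2493, 0.2015]
tcp_rot: [0.318, 3.123, 0.002]
wrist_force: [-0.3, -0.7, -3.8]
width: 0.568
grip_force: 114.0
```

```bash
python3 -c "
from h import *
go([.485,-.023,.20],-5.2);go([.485,-.023,.13],-5.2)"
```

```text
t 4.15 pos [0.4548 0.2493 0.2015] yaw -11.61 tilt 0.14 F [-0.25 -0.74 -3.78] Tq [ 0.061 -0.019  0.001] w 0.568 grip 114.0 q6 -0.91
move [ -8.44 -26.06   0.14] twist -6.41
t 4.15 pos [0.4548 0.2493 0.2015] yaw -11.61 tilt 0.14 F [-0.25 -0.74 -3.78] Tq [ 0.061 -0.019  0.001] w 0.568 grip 114.0 q6 -0.91
move [ -8.42 -26.07   7.14] twist -6.41
```

Call:
step_arm([
  [4,-1.5,-4,0,-1],
  [4,-3,-8,0,-2],
  [4,-4.5,-13,0,-3.5],
  [4,-6,-18,0,-5],
  [4,-7.5,-23,0,-6],
  [4,-8.4,-26,0,-6.4],
  [4,-8.4,-26,2,-6.4],
  [4,-8.4,-26,5,-6.4],
  [4,-8.4,-26,7,-6.4],
  [4,-8.4,-26,7,-6.4],
  [4,-8.4,-26,7,-6.4],
])

```text
time: 5.25
tool_pos: [0.4824, -0.0223, 0.1284]
tcp_rot: [-0.143, -3.134, -0.0]
wrist_force: [-0.1, -0.5, -2.3]
width: 0.573
grip_force: 115.2
```

```bash
python3 -c "
from h import *
go([.485,-.023,.13],-5.2)
a,d=cam('top'); b,d2=cam('side')
A=cv2.resize(a[125:205,220:310,::-1],(400,356),interpolation=cv2.INTER_CUBIC)
B=cv2.resize(b[150:250,225:325,::-1],(400,400),interpolation=cv2.INTER_CUBIC)[:356]
cv2.imwrite('pics/pre.png',np.hstack([A,B]))"
```

```text
t 5.25 pos [ 0.4824 -0.0223  0.1284] yaw -5.21 tilt 0.25 F [-0.08 -0.52 -2.34] Tq [ 0.005 -0.062  0.012] w 0.573 grip 115.2 q6 -1.58
move [-0.26 -0.05 -0.16] twist -0.01
```

View pics/pre.png

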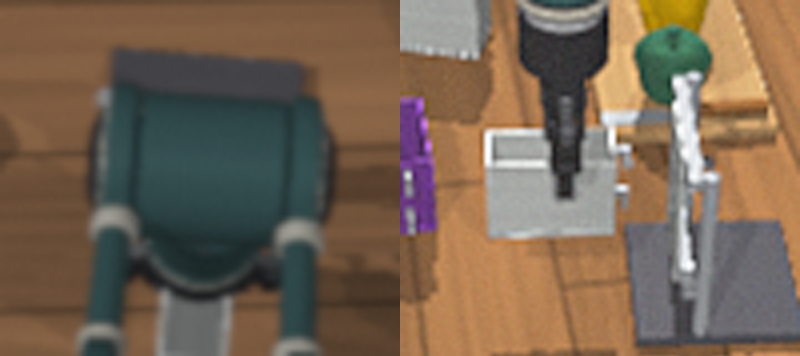

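The picture shows the caddy hanging level, with its tabs at (625,150) and (622,190) facing the strip at (690,170). The arm blocks the top camera. I'll measure the caddy against the stand in the side depth image.

```bash
cat > m5.py <<'E'
from h import *
yaw=np.deg2rad(-5.2);F=np.array([.5798,-.0316])
def loc(p):
    d=p[:,:2]-F; return np.c_[d[:,0]*np.cos(yaw)+d[:,1]*np.sin(yaw),-d[:,0]*np.sin(yaw)+d[:,1]*np.cos(yaw),p[:,2]]
if __name__=='__main__':
    S=np.load('side.npz');W=cloud('side',S['d']);P=W.reshape(-1,3);P=P[~np.isnan(P[:,0])];q=loc(P)
    t=loc(bot.read_state()['tool_pos'][None])[0];print('tcp in stand',t.round(4))
    m=(q[:,0]<-.02)&(q[:,0]>-.2)&(abs(q[:,1])<.035)&(q[:,2]>.07)&(q[:,2]<.19);c=q[m];print(len(c))
    for z in np.arange(.085,.19,.007):
        k=c[(c[:,2]>=z)&(c[:,2]<z+.007)]
        if len(k)>3: print(round(z,3),len(k),'x',np.sort(k[:,0])[[0,1,2]].round(4),np.sort(k[:,0])[[-3,-2,-1]].round(4),'y',np.median(k[:,1]).round(4))
    f=c[(c[:,1]<-.015)&(c[:,2]<.165)];print('right wall fit y=a x+b',np.polyfit(f[:,0],f[:,1],1),len(f),'zmin',np.sort(f[:,2])[:5].round(4))
E
python3 m5.py
```

```text
tcp in stand [-0.0956  0.0006  0.1308]
773
0.085 13 x [-0.15   -0.1465 -0.1431] [-0.0942 -0.091  -0.0734] y -0.0222
0.092 48 x [-0.1569 -0.1568 -0.1535] [-0.0596 -0.0563 -0.0563] y -0.0235
0.099 41 x [-0.1567 -0.1566 -0.1533] [-0.0598 -0.0565 -0.0441] y -0.0231
0.106 58 x [-0.1601 -0.16   -0.1565] [-0.0443 -0.0408 -0.0408] y -0.0236
0.113 53 x [-0.1599 -0.1598 -0.1563] [-0.041  -0.0408 -0.0403] y -0.0228
0.12 56 x [-0.1596 -0.1563 -0.1561] [-0.0485 -0.0484 -0.0447] y -0.0235
0.127 44 x [-0.1596 -0.1594 -0.1527] [-0.057  -0.0535 -0.0533] y -0.0235
0.134 71 x [-0.1593 -0.1561 -0.1559] [-0.0573 -0.0572 -0.0536] y -0.0217
0.141 83 x [-0.1592 -0.1591 -0.1559] [-0.0537 -0.0449 -0.0416] y -0.0199
0.148 87 x [-0.159  -0.1557 -0.1556] [-0.0418 -0.0386 -0.0385] y -0.0202
0.155 94 x [-0.1589 -0.1588 -0.1555] [-0.0541 -0.0488 -0.0421] y -0.021
0.162 79 x [-0.1588 -0.1584 -0.1581] [-0.0453 -0.0424 -0.0421] y -0.0178
0.169 44 x [-0.1586 -0.1585 -0.1583] [-0.0541 -0.0538 -0.0531] y -0.0121
right wall fit y=a x+b [-0.00725137 -0.02446676] 509 zmin [0.0861 0.088  0.0887 0.0891 0.0899]
```

Call:
step_arm([
  [4,-1,-0.05,0,0],
  [4,-2,-0.05,0,0],
  [4,-2.8,-0.05,0,0],
  [4,-3.2,-0.05,0,0],
  [4,-3.2,-0.05,0,0],
  [4,-3.2,-0.05,0,0],
])

```text
time: 5.95
tool_pos: [0.5158, -0.0258, 0.1301]
tcp_rot: [-0.143, -3.138, -0.0]
wrist_force: [0.2, 0.4, -2.9]
width: 0.57
grip_force: 115.2
```

Call:
step_arm([
  [4,-0.2,0,0,0],
  [4,-0.4,0,0,0],
  [4,-0.5,0,0,0],
  [4,-0.5,0,0,0],
])

```text
time: 6.35
tool_pos: [0.5211, -0.0263, 0.1303]
tcp_rot: [0.143, 3.138, -0.0]
wrist_force: [-0.6, -0.7, -3.4]
width: 0.573
grip_force: 115.2
```

```bash
python3 -c "
from h import *
from m5 import loc
go([.485,-.023,.13],-5.2); print(loc(bot.read_state()['tool_pos'][None]))"
```

```text
t 6.35 pos [ 0.5211 -0.0263  0.1303] yaw -5.21 tilt 0.01 F [-0.59 -0.73 -3.36] Tq [-0.044 -0.031  0.033] w 0.573 grip 115.2 q6 -1.58
move [3.62 0.   0.03] twist -0.01
[[-5.89796007e-02 -3.91877970e-05  1.30338438e-01]]
```

Call:
step_arm([
  [4,-0.1,0,0,0],
  [4,-0.2,0,0,0],
  [4,-0.3,0,0,0],
  [4,-0.3,0,0,0],
])

```text
time: 6.75
tool_pos: [0.5241, -0.0266, 0.1303]
tcp_rot: [0.143, 3.138, -0.0]
wrist_force: [0.2, 0.2, -2.9]
width: 0.576
grip_force: 115.2
```

Call:
step_arm([
  [4,-0.1,0,0,0],
  [4,-0.2,0,0,0],
  [4,-0.3,0,0,0],
  [4,-0.3,0,0,0],
])

```text
time: 7.15
tool_pos: [0.5271, -0.0269, 0.1303]
tcp_rot: [0.143, 3.138, -0.0]
wrist_force: [-0.9, -0.3, -3.4]
width: 0.573
grip_force: 115.2
```

Call:
step_arm([
  [4,-0.1,0,0,0],
  [4,-0.2,0,0,0],
  [4,-0.3,0,0,0],
  [4,-0.3,0,0,0],
])

```text
time: 7.55
tool_pos: [0.5301, -0.0271, 0.1303]
tcp_rot: [0.143, 3.138, 0.0]
wrist_force: [-0.5, -0.8, -3.3]
width: 0.572
grip_force: 115.2
```

Call:
step_arm([
  [4,-0.1,0,0,0],
  [4,-0.2,0,0,0],
  [4,-0.2,0,0,0],
])

```text
time: 7.85
tool_pos: [0.5321, -0.0273, 0.1303]
tcp_rot: [0.143, 3.138, -0.0]
wrist_force: [-0.4, -0.0, -3.1]
width: 0.571
grip_force: 115.2
```

```bash
python3 -c "
from h import *
from m5 import loc
go([.485,-.023,.13],-5.2); print(loc(bot.read_state()['tool_pos'][None]))"
```

```text
t 7.85 pos [ 0.5321 -0.0273  0.1303] yaw -5.21 tilt 0.01 F [-0.4  -0.03 -3.14] Tq [ 0.004 -0.045 -0.012] w 0.571 grip 115.2 q6 -1.58
move [4.73 0.   0.03] twist -0.01
[[-4.79049581e-02 -4.37296848e-05  1.30329174e-01]]
```

No contact so far, and the tips are about 11 mm past the face, so the tabs are in the slots. I'll keep going gently until the back wall touches the strip.

Call:
step_arm([
  [4,-0.1,0,0,0],
  [4,-0.2,0,0,0],
  [4,-0.2,0,0,0],
])

```text
time: 8.15
tool_pos: [0.5341, -0.0275, 0.1304]
tcp_rot: [0.143, 3.138, 0.0]
wrist_force: [-0.3, 0.5, -3.2]
width: 0.573
grip_force: 115.2
```

Call:
step_arm([
  [4,-0.1,0,0,0],
  [4,-0.1,0,0,0],
])

```text
time: 8.35
tool_pos: [0.535, -0.0276, 0.1303]
tcp_rot: [0.143, 3.138, -0.0]
wrist_force: [0.5, 0.1, -3.2]
width: 0.57
grip_force: 115.2
```

Call:
step_arm([
  [4,-0.1,0,0,0],
  [4,-0.1,0,0,0],
])

```text
time: 8.55
tool_pos: [0.5359, -0.0276, 0.1303]
tcp_rot: [-0.143, -3.138, -0.0]
wrist_force: [-0.0, 0.2, -3.7]
width: 0.573
grip_force: 115.3
```

Call:
step_arm([
  [4,-0.1,0,0,0],
  [4,-0.1,0,0,0],
])

```text
time: 8.75
tool_pos: [0.5359, -0.0276, 0.1301]
tcp_rot: [-0.143, -3.136, -0.0]
wrist_force: [-4.7, 0.4, -0.2]
width: 0.572
grip_force: 115.6
```

Call:
step_arm([
  [4,-0.1,0,0,0],
  [4,-0.1,0,0,0],
])

```text
time: 8.95
tool_pos: [0.5359, -0.0276, 0.13]
tcp_rot: [-0.143, -3.134, -0.0]
wrist_force: [-7.9, 0.5, 2.5]
width: 0.574
grip_force: 116.1
```

```bash
python3 -c "
from h import *
go([.485,-.023,.13],-5.2)
b,d=cam('side'); cv2.imwrite('pics/in.png',cv2.resize(b[150:240,235:325,::-1],(600,600),interpolation=cv2.INTER_CUBIC))"; python3 m5.py | head -1
```

```text
t 8.95 pos [ 0.5359 -0.0276  0.13  ] yaw -5.22 tilt 0.25 F [-7.93  0.53  2.46] Tq [-0.046  0.859 -0.108] w 0.574 grip 116.1 q6 -1.58
move [ 5.11 -0.    0.02] twist -0.02
tcp in stand [-0.0441 -0.      0.13  ]
```

View pics/in.png

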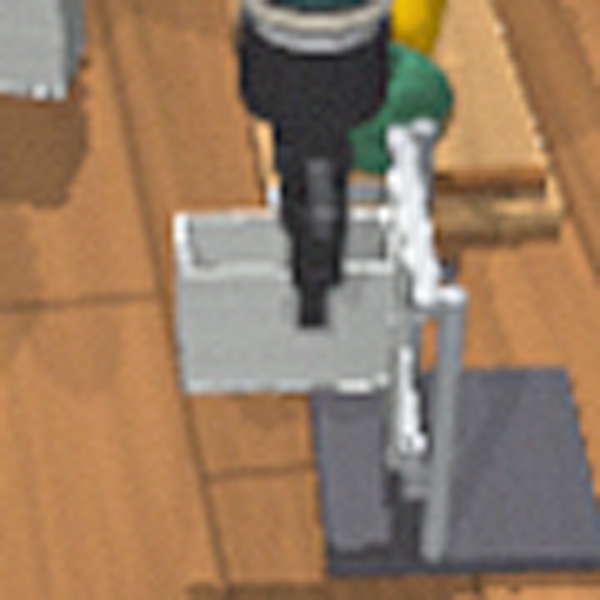

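The view shows the caddy's back wall flat on the strip at (395,300), tabs inside, with about 8 N of contact. I'll back off to sit within the play, then go down gently.

Call:
step_arm([
  [4,0.2,0,0,0],
  [4,0.3,0,0,0],
  [4,0.3,0,0,0],
  [4,0.3,0,0,0],
])

```text
time: 9.4
tool_pos: [0.5353, -0.0276, 0.1304]
tcp_rot: [0.143, 3.137, -0.0]
wrist_force: [-0.5, -0.4, -3.0]
width: 0.57
grip_force: 115.5
```

Call:
step_arm([
  [4,0,0,0.1,0],
  [4,0,0,0.2,0],
  [4,0,0,0.3,0],
  [4,0,0,0.3,0],
])

```text
time: 9.8
tool_pos: [0.5347, -0.0275, 0.127]
tcp_rot: [-0.143, -3.138, -0.0]
wrist_force: [0.2, -0.4, -2.7]
width: 0.574
grip_force: 115.5
```

Call:
step_arm([
  [4,0,0,0.1,0],
  [4,0,0,0.2,0],
  [4,0,0,0.2,0],
])

```text
time: 10.1
tool_pos: [0.5347, -0.0275, 0.1251]
tcp_rot: [-0.143, -3.138, -0.0]
wrist_force: [-0.4, 0.0, -2.7]
width: 0.571
grip_force: 115.5
```

Call:
step_arm([
  [4,0,0,0.1,0],
  [4,0,0,0.2,0],
  [4,0,0,0.3,0],
  [4,0,0,0.3,0],
])

```text
time: 10.5
tool_pos: [0.5338, -0.0274, 0.1228]
tcp_rot: [-0.142, -3.136, -0.0]
wrist_force: [-6.9, 1.7, 3.0]
width: 0.573
grip_force: 116.1
```

Call:
step_arm([
  [4,0,0,0.1,0],
  [4,0,0,0.2,0],
  [4,0,0,0.3,0],
  [4,0,0,0.3,0],
])

```text
time: 10.9
tool_pos: [0.5332, -0.0274, 0.1186]
tcp_rot: [-0.143, -3.135, -0.0]
wrist_force: [-5.2, 0.3, -0.8]
width: 0.576
grip_force: 116.1
```

```bash
python3 -c "
from h import *
go([.485,-.023,.13],-5.2)"
```

```text
t 10.9 pos [ 0.5332 -0.0274  0.1186] yaw -5.21 tilt 0.2 F [-5.25  0.27 -0.76] Tq [ 0.061  0.531 -0.011] w 0.576 grip 116.1 q6 -1.58
move [ 4.84  0.   -1.12] twist -0.01
```

Call:
step_arm([
  [4,0,0,0.1,0],
  [4,0,0,0.2,0],
  [4,0,0,0.3,0],
  [4,0,0,0.3,0],
])

```text
time: 11.3
tool_pos: [0.5334, -0.0274, 0.115]
tcp_rot: [-0.143, -3.135, -0.0]
wrist_force: [-4.9, 1.0, -5.1]
width: 0.572
grip_force: 115.5
```

Call:
step_arm([
  [4,0,0,0.1,0],
  [4,0,0,0.2,0],
  [4,0,0,0.2,0],
])

```text
time: 11.6
tool_pos: [0.5341, -0.0275, 0.1134]
tcp_rot: [-0.143, -3.136, -0.0]
wrist_force: [-3.9, 0.5, -7.5]
width: 0.569
grip_force: 115.3
```

```bash
python3 -c "
from h import *
go([.485,-.023,.13],-5.2)"
```

```text
t 11.6 pos [ 0.5341 -0.0275  0.1134] yaw -5.21 tilt 0.11 F [-3.95  0.5  -7.45] Tq [ 0.081  0.814 -0.003] w 0.569 grip 115.3 q6 -1.58
move [ 4.93  0.   -1.65] twist -0.01
```

Call:
step_arm([
  [4,0,0,0.1,0],
  [4,0,0,0.2,0],
  [4,0,0,0.2,0],
])

```text
time: 11.9
tool_pos: [0.5347, -0.0275, 0.1124]
tcp_rot: [-0.143, -3.138, -0.0]
wrist_force: [-5.5, 0.6, -4.1]
width: 0.569
grip_force: 115.1
```

Call:
step_arm([
  [4,0,0,0.1,0],
  [4,0,0,0.1,0],
])

```text
time: 12.1
tool_pos: [0.5347, -0.0275, 0.112]
tcp_rot: [-0.143, -3.138, 0.0]
wrist_force: [-7.3, 1.6, -2.5]
width: 0.569
grip_force: 115.7
```

```bash
python3 -c "
from h import *
go([.485,-.023,.13],-5.2); cam('side')"; sed -i 's/<-.02)/<-.004)/' m5.py; python3 m5.py
```

```text
t 12.1 pos [ 0.5347 -0.0275  0.112 ] yaw -5.2 tilt 0.02 F [-7.35  1.65 -2.51] Tq [ 0.13   0.972 -0.026] w 0.569 grip 115.7 q6 -1.58
move [ 4.99 -0.   -1.8 ] twist -0.0
tcp in stand [-0.0453 -0.      0.112 ]
701
0.085 43 x [-0.1119 -0.1118 -0.1116] [-0.0108 -0.0076 -0.0073] y -0.0234
0.092 48 x [-0.1085 -0.1082 -0.1052] [-0.0073 -0.0072 -0.0045] y -0.0232
0.099 40 x [-0.112  -0.1084 -0.1083] [-0.0146 -0.0111 -0.0045] y -0.0241
0.106 56 x [-0.112  -0.1118 -0.1084] [-0.0082 -0.0081 -0.0046] y -0.0238
0.113 51 x [-0.1084 -0.105  -0.1048] [-0.0113 -0.0054 -0.0044] y -0.0238
0.12 72 x [-0.1084 -0.1049 -0.1026] [-0.0074 -0.0066 -0.005 ] y -0.0216
0.127 75 x [-0.1084 -0.1083 -0.105 ] [-0.0081 -0.0054 -0.0054] y -0.0219
0.134 80 x [-0.1083 -0.1083 -0.105 ] [-0.0059 -0.0056 -0.0054] y -0.0201
0.141 66 x [-0.1083 -0.1082 -0.1047] [-0.008 -0.006 -0.006] y -0.0204
0.148 67 x [-0.1083 -0.108  -0.1077] [-0.0056 -0.0051 -0.0041] y -0.0187
0.183 4 x [-0.0621 -0.0618 -0.0584] [-0.0618 -0.0584 -0.0583] y -0.0271
right wall fit y=a x+b [-0.00538312 -0.02421534] 526 zmin [0.071  0.0715 0.0723 0.0723 0.0733]
```

Call:
step_arm([
  [4,0,0,0.1,0],
  [4,0,0,0.1,0],
])

```text
time: 12.35
tool_pos: [0.5348, -0.0275, 0.1118]
tcp_rot: [-0.143, -3.138, 0.0]
wrist_force: [-9.0, 1.2, 3.3]
width: 0.57
grip_force: 116.2
```

Call:
step_arm([
  [4,0,0,0.1,0],
  [4,0,0,0.1,0],
])

```text
time: 12.55
tool_pos: [0.5348, -0.0275, 0.1116]
tcp_rot: [-0.143, -3.138, 0.0]
wrist_force: [-12.2, 0.8, 8.6]
width: 0.568
grip_force: 116.8
```

```bash
python3 -c "
from h import *
go([.485,-.023,.13],-5.2)"
```

```text
t 12.55 pos [ 0.5348 -0.0275  0.1116] yaw -5.2 tilt 0.01 F [-12.19   0.81   8.63] Tq [0.102 1.363 0.071] w 0.568 grip 116.8 q6 -1.58
move [ 5.   -0.   -1.84] twist -0.0
```

The fingers have stopped after a clear snap, when the force dipped to -7.5 N and then met a hard stop. I'll ease off the load and release.

Call:
step_arm([
  [4,0,0,0.1,0],
  [4,0,0,0.1,0],
  [4,0,0,-0.2,0],
  [4,0,0,-0.2,0],
])

```text
time: 12.95
tool_pos: [0.5347, -0.0275, 0.1121]
tcp_rot: [-0.143, -3.138, 0.0]
wrist_force: [-6.2, 0.3, -2.7]
width: 0.571
grip_force: 115.1
```

Call:
step_arm([
  [4,0,0,0,0],
  [4,0,0,0,0],
], force=20)

```text
time: 13.15
tool_pos: [0.5347, -0.0275, 0.112]
tcp_rot: [-0.143, -3.138, 0.0]
wrist_force: [-7.6, -0.1, -1.6]
width: 0.577
grip_force: 115.0
```

Call:
step_arm([
  [5.2,0,0,0,0],
  [5.6,0,0,0,0],
  [6.2,0,0,0,0],
  [7,0,0,0,0],
  [8,0,0,0,0],
  [8,0,0,0,0],
  [8,0,0,0,0],
])

```text
time: 13.85
tool_pos: [0.5349, -0.0276, 0.1113]
tcp_rot: [0.143, 3.138, -0.0]
wrist_force: [0.1, -0.4, -0.1]
width: 0.939
grip_force: 0.0
```

```bash
python3 -c "
from h import *
go([.485,-.023,.13],-5.2); cam('side')"; python3 m5.py
```

```text
t 13.85 pos [ 0.5349 -0.0276  0.1113] yaw -5.21 tilt 0.01 F [ 0.14 -0.41 -0.12] Tq [ 0.001 -0.023 -0.011] w 0.939 grip 0.0 q6 -1.58
move [ 5.01  0.   -1.87] twist -0.01
tcp in stand [-0.0451 -0.      0.1112]
667
0.085 42 x [-0.1117 -0.1082 -0.1082] [-0.0075 -0.0071 -0.0041] y -0.0241
0.092 49 x [-0.1117 -0.1115 -0.1081] [-0.011  -0.0078 -0.0075] y -0.0236
0.099 49 x [-0.1118 -0.1083 -0.105 ] [-0.0075 -0.0044 -0.0043] y -0.0239
0.106 44 x [-0.1119 -0.1085 -0.1083] [-0.0117 -0.0086 -0.0043] y -0.0221
0.113 63 x [-0.1049 -0.1049 -0.1014] [-0.0072 -0.0054 -0.0053] y -0.022
0.12 74 x [-0.1085 -0.1083 -0.1082] [-0.0074 -0.0054 -0.0049] y -0.0195
0.127 63 x [-0.1081 -0.105  -0.105 ] [-0.0087 -0.0079 -0.0058] y -0.0216
0.134 71 x [-0.1084 -0.1083 -0.108 ] [-0.0076 -0.0059 -0.0057] y 0.0195
0.141 84 x [-0.1107 -0.1106 -0.11  ] [-0.0082 -0.0082 -0.0061] y -0.0159
0.148 26 x [-0.1016 -0.0813 -0.078 ] [-0.0062 -0.0058 -0.0052] y -0.0185
0.155 6 x [-0.0083 -0.0078 -0.0067] [-0.0061 -0.0052 -0.0047] y -0.0037
right wall fit y=a x+b [-0.01322995 -0.02416511] 481 zmin [0.07   0.0703 0.0706 0.071  0.0713]
```

Call:
step_arm([
  [8.2,0,0,-1,0],
  [8.2,0,0,-3,0],
  [8.2,0,0,-6,0],
  [8.2,0,0,-9,0],
  [8.2,0,0,-12,0],
  [8.2,5,0,-15,0],
  [8.2,10,0,-17,0],
  [8.2,10,0,-17,0],
  [8.2,10,0,-17,0],
])

```text
time: 14.8
tool_pos: [0.4351, -0.0184, 0.2834]
tcp_rot: [0.142, 3.134, -0.0]
wrist_force: [0.3, -0.1, 0.3]
width: 0.96
grip_force: 0.0
```

```bash
python3 -c "
from h import *
b,d=cam('side'); cv2.imwrite('pics/end.png',cv2.resize(b[140:250,220:330,::-1],(600,600),interpolation=cv2.INTER_CUBIC))"; python3 m5.py
```

```text
tcp in stand [-0.1447 -0.      0.2823]
811
0.085 43 x [-0.1116 -0.1116 -0.1083] [-0.0105 -0.0077 -0.0072] y -0.0226
0.092 48 x [-0.1082 -0.1048 -0.1015] [-0.0112 -0.0075 -0.0075] y -0.0237
0.099 49 x [-0.1119 -0.1083 -0.1049] [-0.008  -0.0042 -0.0041] y -0.0233
0.106 55 x [-0.1119 -0.1118 -0.1086] [-0.008  -0.0048 -0.0044] y -0.023
0.113 76 x [-0.1083 -0.1048 -0.1023] [-0.008  -0.0071 -0.0051] y -0.0204
0.12 103 x [-0.1083 -0.1083 -0.1048] [-0.009  -0.0074 -0.0052] y -0.0192
0.127 85 x [-0.1083 -0.1048 -0.1048] [-0.0056 -0.0056 -0.0051] y -0.0209
0.134 95 x [-0.1082 -0.1082 -0.1058] [-0.0095 -0.008  -0.0054] y -0.02
0.141 113 x [-0.1107 -0.1103 -0.1102] [-0.0081 -0.0079 -0.0065] y -0.0133
0.148 41 x [-0.0853 -0.0818 -0.0749] [-0.0068 -0.0062 -0.006 ] y 0.0015
0.155 7 x [-0.0092 -0.0079 -0.0068] [-0.0059 -0.0057 -0.0049] y -0.0068
right wall fit y=a x+b [-0.01480028 -0.02408978] 559 zmin [0.07   0.0703 0.0703 0.0706 0.0706]
```

View pics/end.png

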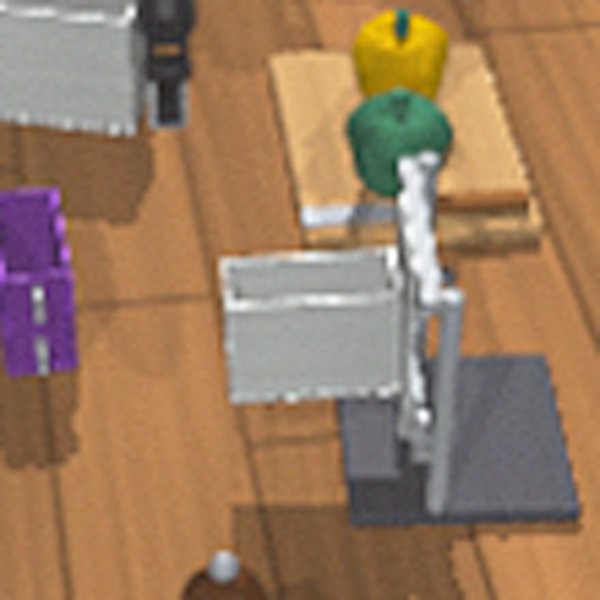

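The caddy hangs on the strip at (310,325), free of the gripper at (165,60), perhaps with its front end slightly low. I'll measure the tilt before handing in.

```bash
cat > tilt.py <<'E'
from h import *
from m5 import loc
for i in range(3):
    b,d=cam('side');W=cloud('side',d);P=W.reshape(-1,3);q=loc(P[~np.isnan(P[:,0])])
    c=q[(q[:,0]<-.004)&(q[:,0]>-.125)&(abs(q[:,1])<.035)&(q[:,2]>.06)&(q[:,2]<.16)]
    f=c[(c[:,1]<-.014)]
    xs=np.arange(-.105,-.015,.006);lo=[];hi=[]
    for x in xs:
        k=f[(f[:,0]>x)&(f[:,0]<x+.006),2];lo.append(k.min());hi.append(k.max())
    print('slopes lo,hi (rad)',np.polyfit(xs,lo,1).round(4),np.polyfit(xs,hi,1).round(4))
    far=c[c[:,1]>.014];hi=[far[(far[:,0]>x)&(far[:,0]<x+.006),2].max() for x in xs];print('far rim',np.polyfit(xs,hi,1).round(4))
E
python3 tilt.py
```

```text
slopes lo,hi (rad) [0.0123 0.0722] [0.0373 0.152 ]
far rim [0.0651 0.1533]
slopes lo,hi (rad) [0.0792 0.0766] [0.0894 0.1547]
far rim [0.0582 0.1528]
slopes lo,hi (rad) [0.0248 0.0723] [0.0498 0.1523]
far rim [0.0276 0.151 ]
```

The tilt is about 0.05 rad. That matches the natural play of the hooks (3 mm over about 65 mm) and is under the 0.1 limit. The underside is at 70 mm, so the caddy is home.

```bash
python3 -c "
from workcell import bot
print(bot.finish_job())"
```

```text
the job is handed in; nothing more can be done
None
```

The spice caddy hangs latched on the stand, released and tipped about 0.05 rad front-down (limit 0.1). Contact readings stayed under about 20 N, the mill, bowl and peppers were not touched, and the job was handed in at about 15 s; no verdict was returned.

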